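# Park a belt tensioner with its hitch pin

### The arm

A 6-joint arm with a two-finger parallel gripper is mounted at the origin on a cart in front of the work surface, level with it; the furniture and walls round the work are solid. World frame = base frame: x ahead of the robot, y to its left, z up, the work surface at z = 0. Lengths are in m, angles in rad, forces in N, time in s.
With the tool pointing down it reaches from about 0.3 to 0.875 m from the base axis. Payload 6.4 kg.
Tool frame: the origin (TCP) lies at the very end of the fingers, on their centre line; the grasp point (between the pads) lies 19 mm behind it; z points along the fingers, y is the line along which they close (so a half turn about z gives the same grasp; the last joint's range is limited). The gripper opens to 85 mm and grips with 20 to 120 N. Pads are 22 mm wide; open, the fingers measure 114 mm over their backs; the gripper's body (76 mm by 85 mm) begins 54 mm behind the grasp point. The pads swing forward as they close: fully open they stand 13 mm farther back than shut.
Start: joints at [1.082, 0.181, 1.607, -0, 1.354, -0.206], TCP at [0.16, 0.552, 0.231] pointing down, gripper open.
Joint ranges: [-2.99, 2.99], [-0.89, 2.07], [0.3, 2.58], [-1.14, 4.28], [0, 2.63], [-3.12, 3.12]. Speed limits (rad/s): [2.57, 2.57, 3.01, 3.14, 3.14, 3.14].

### API

Orientations are given as a unit quaternion [w, x, y, z].
In Python, from bench import ctrl, camera, calibration, order, outline_of gives the robot as it stands.
- The arm moves only by the tool move_arm, never from a script. Its argument "series" is a list that holds one entry, the list of rows, each a list of 5 numbers: the opening, from 0 (shut) to 1 (fully open), then the shift along the tool's x, y, z in mm, then the turn about the tool's z in rad. A call has exactly 10 rows; each row is the pose to reach, as a shift and turn from the pose commanded when the call began, along the tool's axes at that moment; what a row does not reach only later rows make up. A row lasts 1/12 s, in which the tool goes at most 41.7 mm and 7.16 degrees, less where a joint would pass 70% of its speed; a pose out of reach is approached as far as the arm can. A call with a gripper value outside its range is refused whole. The fingers move at their own pace and stop on an object; the grip force is fixed at half the most. Time passes only in rows, so rows that repeat a pose let the fingers close, or fill a call up. It gives the time, the measured TCP pose, the force, the opening and the grip force at its end, in the units of the state.
- ctrl.get_obs(): the state, without advancing time (a new reading comes with each control period).
- camera(name): name is "scene" or "top" or "wrist"; returns (picture, depth): 400x640x3 uint8, blue, green, red; 400x640 float32, m along the optical axis (not along the pixel's ray), 0 where there is no reading.
- calibration(name): a dict with "intrinsics" (3x3 intrinsics, pixels), "rvec" (rotation vector, rad) and "tvec" (3), from world to camera coordinates, as OpenCV has them. Camera axes: x right, y down, z forward; pixel columns grow to the right and rows downward; lengths in m; the calibration is good to about 2 mm. A picture is of the moment at which its call begins: read the wrist's pose just before it. calibration takes no time and is no camera call; for the wrist camera it gives the pose at the moment of the call.
- order.hand_in(): hands the job in; it is judged then, once.
Trained networks look in the newest picture that a camera, given by its name, has taken for a name from the list of things; names that differ only in an ending like _2 or _b are one class to them, and where a whole thing is asked for, a point or a joint stands for the part that bears it (a point fixed in the world has none). Each returns a list of dicts, best first, with "conf" (0 to 1); they miss things now and then, are a little off and sometimes report something else, mostly with a low value. They report only what shows in the picture. A call takes as long as a camera call. They do not tell look-alikes from the thing itself.
- outline_of(target, camera): "region" (400x640 bool, what is visible of it) and "bbox" ([centre column, centre row, width, height] in pixels, round what is visible of it).
The state is a dict: "time_s": time; "q": joint angles; "dq": joint speeds; "joint_efforts": joint torques, N m; "eef_pos": TCP position; "eef_rot": TCP orientation; "wrist_force": force on the tool from outside, world axes, zero at the start; "torque": the same for the moment, N m; "opening": opening from 0.0 (shut) to 1.0 (fully open); "grasp_force": force on a finger pad.
Only numpy, scipy, OpenCV 4.12 (cv2) and the standard library are available. Lean on these libraries where they do the work, as an engineer would, in place of code of your own. Each camera call takes 0.05 s, during which the arm holds its last target. There are 200 camera calls.

### The job

Park the spring-loaded belt tensioner so a new belt can go on: stand the red-headed pin from the wooden rack in the hole of the yoke's upper ear, then push the carriage by its black grip gently against its spring, feeling for the eye of the flat rod end to come into line, until the pin drops through it into the lower ear. Let go of the carriage and press the pin past the detent until its head sits fully home on the yoke. Use only light hand forces, neither driving the carriage against the pin nor leaning hard on the pin, and leave the brass drift in the rack.

Things in the scene. Friction and masses are not known exactly. Their poses are not given: they have to be found in the camera images.
- tensioner: Fixed belt tensioner: green bedplate 262 x 78 x 8 mm, steel yoke at one end, dark spring tube at the other, carriage between. Origin: on the bench, on the vertical axis of the yoke's bores; +x: the way the carriage is pushed, towards the yoke; z up. Yoke 40 (x) x 50 (y) mm: lower ear z 8 to 24 mm, 13.4 mm bore; slot z 24 to 34, open on +y; upper ear z 34 to 50, 13.2 mm bore.
- yoke_top (a point): Centre of the mouth of the upper ear's bore, 50 mm above the bench; the head of the home pin rests here. Axes as the tensioner's.
- detent (a point): Point on the bore axis in the lower ear, 21 mm above the bench, level with a sprung detent ball in the bore wall (brass screw outside). The ball stops a falling pin with its nose 13 to 19 mm above the bench; pressing with slowly with 8 to 20 N takes the pin past it.
- carriage: Aluminium carriage with a black upright grip, 14 mm (x) x 26 mm (y), z 49 to 91 mm, and a grey jockey wheel 55 mm out on its -y side (48 mm across, top at z 49). Origin: on the bench under the middle of the grip; axes as the tensioner's. Slides along +x only, 37 mm from rest (106 mm short of the bore axis). Its spring pushes back with 5 N at rest, plus 0.14 N per mm, and returns it when let go.
- rod_nut (a point): Front of the brass lock nut on the carriage. From it a flat rod end, 27 mm wide, z 25 to 33 mm, reaches through the yoke's slot and closes the bore except where its 13.8 mm eye is. It is screwed in to a different length each time, so where the eye lines up is not known: after 11 to 31 mm of push from rest. Over 20 N between rod end and pin is too much.
- pin: Pin of about 70 g: steel shank 12 mm thick, 39 mm long, the lowest 7 mm tapered to a 6 mm flat nose; red head 26 mm across, 20 mm high. Origin: centre of the nose; z towards the head. Upright in the rack, nose 8 mm above the bench. Nose height standing on the rod end 33 mm, with only its taper caught in the eye about 25, dropped on the detent 13 to 19, home 11 mm.
- drift: Plain brass drift, 12 mm thick, 68 mm long, headless, upright in the other hole of the rack. Origin: centre of its lower tip. Stays there.
- pin_rack: Fixed wooden block 96 (x) x 44 (y) x 34 mm with two holes 26 mm deep at x = -24 and +24 mm; the pin is in one, the drift in the other. Origin: centre of its underside.
Mind the look-alikes: they are no part of the job. What is shaped like the pin but white is not meant.

How it is judged:
By the outcome, as a careful person would: the job done as asked, in the order asked, and still so for the second after the job is handed in, with the robot touching nothing.
It also fails if it takes over 64 s, if anything falls off the work surface, if the arm or the gripper's body presses on something with over 40 N, if the wrist force passes 120 N, or if a joint passes its speed limit or range.

## Working session

There is one attempt and no reset: what is moved stays moved. The work goes in short steps, Python scripts to look and compute and a tool call to move; the robot and the scene stay as the last step left them, time stands still between calls to the robot, and variables do not carry over. Pictures are saved under pics/ and viewed, at most 10 in all, crops included, and the job is handed in when it is done.

Besides the shell and the picture viewer there is one more tool, called after "Request:" as a command line: name --argument value ..., lists and objects as JSON in quotes. move_arm: Moves the arm, as the interface text tells. Its arguments: {"type":"object","properties":{"series":{"type":"array","items":{"type":"array","items":{"type":"array","items":{"type":"number"}}}}},"required":["series"]}

```bash
mkdir -p pics
cat > h.py <<'E'
import numpy as np, cv2
from bench import ctrl, camera, calibration, order, outline_of
def cal(n):
    c=calibration(n);R=cv2.Rodrigues(np.array(c["rvec"],float))[0];return np.array(c["intrinsics"],float).reshape(3,3),R,np.array(c["tvec"],float).ravel()
def pts(n,depth,mask):
    K,R,t=cal(n);v,u=np.nonzero(mask&(depth>0));z=depth[v,u]
    P=np.stack([(u-K[0,2])/K[0,0]*z,(v-K[1,2])/K[1,1]*z,z],1)
    return (P-t)@R
def proj(n,P):
    K,R,t=cal(n);q=(np.atleast_2d(P)@R.T+t)@K.T;return q[:,:2]/q[:,2:]
E
cat > a.py <<'E'
from h import *
for n in ["top","scene"]:
    im,d=camera(n);cv2.imwrite(f"pics/{n}0.png",im)
    np.save(f"d_{n}.npy",d)
    for k in ["tensioner","carriage","pin","drift","pin_rack"]:
        for o in outline_of(k,n)[:4]:
            p=pts(n,d,o["region"])
            print(n,k,round(o["conf"],2),np.round(o["bbox"]),np.round(np.median(p,0),3) if len(p) else None,np.round(np.percentile(p[:,2],98),3) if len(p) else None)
o=ctrl.get_obs();print(o["time_s"],o["eef_pos"],o["eef_rot"],o["wrist_force"])
E
python3 a.py
```

```text
top tensioner 0.93 [412. 172. 123.  55.] [0.529 0.035 0.016] 0.083
top carriage 0.68 [399. 167.  86.  47.] [0.534 0.027 0.044] 0.092
top pin 0.74 [401. 168.  78.  52.] [0.538 0.026 0.045] 0.092
top pin 0.71 [233. 205.  15.  13.] [0.477 0.411 0.067] 0.069
top pin 0.7 [267. 165.  12.  12.] [0.561 0.344 0.058] 0.061
top pin 0.65 [293. 217.  15.   8.] [0.45  0.293 0.059] 0.061
top drift 0.44 [258. 202.  11.   8.] [0.484 0.363 0.075] 0.079
top pin_rack 0.62 [249. 207.  49.  25.] [0.478 0.383 0.035] 0.06
scene tensioner 0.96 [397. 277. 139. 116.] [0.518 0.013 0.027] 0.082
scene carriage 0.64 [399. 263.  80.  56.] [0.529 0.015 0.044] 0.091
scene pin 0.69 [297. 169.  14.  25.] [0.559 0.341 0.048] 0.06
scene pin 0.55 [269. 201.  18.  26.] [0.449 0.29  0.047] 0.06
scene pin 0.47 [246. 163.   9.  13.] [0.474 0.407 0.062] 0.069
scene pin 0.46 [258. 181.  44.  27.] [0.468 0.378 0.033] 0.037
scene drift 0.53 [261. 171.   6.  22.] [0.484 0.362 0.059] 0.078
scene pin_rack 0.93 [254. 181.  46.  31.] [0.468 0.375 0.033] 0.037
0.6 [0.1604426  0.55217813 0.23128057] [-8.85077632e-06  1.40928345e-01  9.90019798e-01 -4.25120143e-06] [-0.57833535 -0.0945745  -0.23974649]
```

Run:
```python
import cv2,numpy as np
a=cv2.imread("pics/top0.png")[110:270,200:500];b=cv2.imread("pics/scene0.png")[130:350,220:500]
a=cv2.resize(a,None,fx=2.6,fy=2.6,interpolation=cv2.INTER_CUBIC);cv2.imwrite("pics/a1.png",a)
b=cv2.resize(b,None,fx=2.6,fy=2.6,interpolation=cv2.INTER_CUBIC);cv2.imwrite("pics/b1.png",b)
```

```text
(no output)
```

View pics/a1.png

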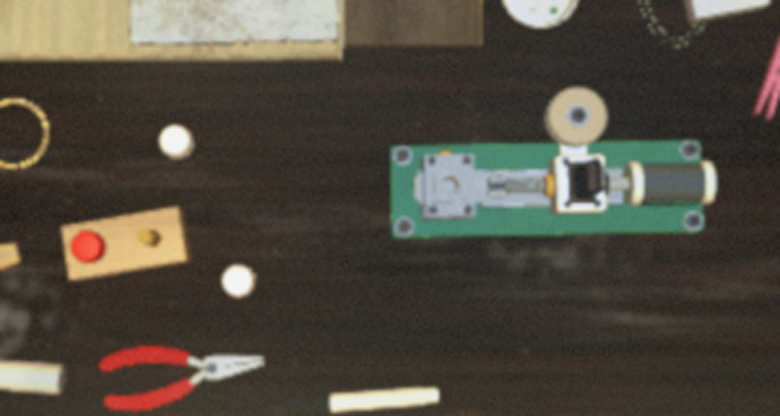

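View pics/b1.png

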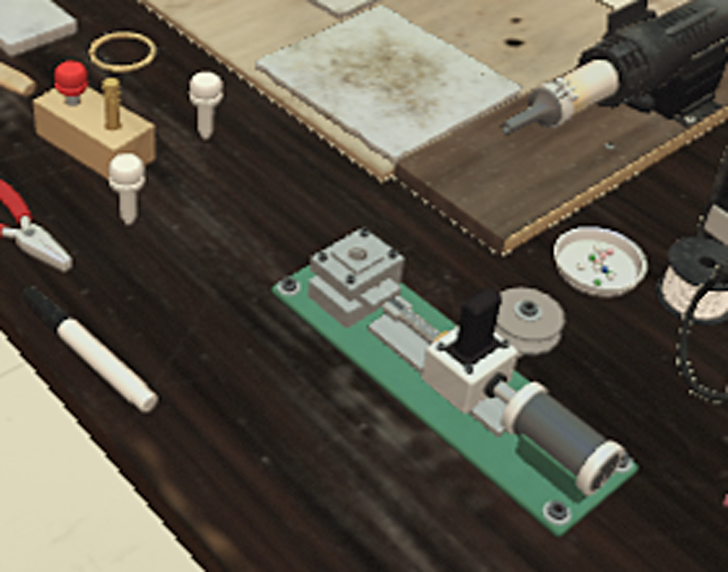

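The red head standing in the rack, top pixel (233,205), is the pin. What could be mistaken for it: white-headed look-alikes at (267,165) and (293,217), red pliers at about (258,250), and the brass drift at (258,202). The yoke bore is at about (373,181) and the black grip at about (424,180).

```bash
cat >> h.py <<'E'
def Rq(q):
    from scipy.spatial.transform import Rotation as S
    return S.from_quat(np.r_[q[1:],q[0]]).as_matrix()
def go(target,yaw=None):
    o=ctrl.get_obs();R=Rq(o["eef_rot"]);s=R.T@(np.array(target)-o["eef_pos"])*1000
    y0=np.degrees(np.arctan2(R[1,1],R[0,1]));out=[]
    if yaw is not None:
        d=(y0-yaw+90)%180-90;out=np.round(np.radians(d),3)
    print("t",round(o["time_s"],2),"tcp",np.round(o["eef_pos"],4),"yaw",round(y0,1),"q6",round(o["q"][5],2),"SHIFT",np.round(s,1),"TURN",out)
E
python3 - <<'E'
from h import *
n="top";im=cv2.imread("pics/top0.png");d=np.load("d_top.npy")
b,g,r=[im[:,:,i].astype(int) for i in range(3)]
m=(r>120)&(r-g>70)&(r-b>70);w=np.zeros_like(m);w[190:220,220:246]=1
p=pts(n,d,m&w);print("pin head",p.mean(0),p[:,2].max(),len(p)); pin=p[p[:,2]>.06].mean(0)
w[:]=0;w[190:225,215:280]=1
p=pts(n,d,w);rk=p[(p[:,2]>.028)&(p[:,2]<.038)]
c=cv2.minAreaRect((rk[:,:2]*1000).astype(np.float32));print("rack",c)
gm=(g-r>30)&(g-b>10);gm[:150]=0;gm[215:]=0;gm[:,:340]=0
p=pts(n,d,gm);p=p[(p[:,2]<.02)];c=cv2.minAreaRect((p[:,:2]*1000).astype(np.float32));print("bed",c,cv2.boxPoints(c))
w[:]=0;w[160:205,350:395]=1
p=pts(n,d,w);y=p[(p[:,2]>.044)&(p[:,2]<.056)];print("yoke",y.mean(0),cv2.minAreaRect((y[:,:2]*1000).astype(np.float32)))
w[:]=0;w[155:205,405:450]=1
p=pts(n,d,w);y=p[(p[:,2]>.087)];print("grip top",y.mean(0),cv2.minAreaRect((y[:,:2]*1000).astype(np.float32)))
go([pin[0],pin[1],.2],0)
K,R,t=cal("wrist");o=ctrl.get_obs();print("wristcam in tool",Rq(o["eef_rot"]).T@(-R.T@t-o["eef_pos"]), (R@Rq(o["eef_rot"])).round(2),K)
E
```

```text
pin head [0.47565018 0.41118373 0.06384345] 0.07033025319514788 133
rack ((480.9274597167969, 389.62103271484375), (44.165367126464844, 96.77178955078125), 10.007221221923828)
bed ((528.3779296875, 36.80384063720703), (78.46814727783203, 265.6224365234375), 1.2255282402038574) [[486.31226 168.74556]
 [491.9934  -96.81613]
 [570.4436  -95.13788]
 [564.76245 170.42381]]
yoke [0.52718867 0.12523879 0.04858233] ((527.4906616210938, 125.8575439453125), (39.81536102294922, 48.90324401855469), 89.7968521118164)
grip top [0.5292637  0.01985761 0.09084465] ((529.8775634765625, 19.034204483032227), (24.405864715576172, 13.97722339630127), 0.5470409393310547)
t 0.6 tcp [0.1604 0.5522 0.2313] yaw 73.8 q6 -0.21 SHIFT [-342.3  -46.7   31.3] TURN 1.288
wristcam in tool [ 0.08087007 -0.00093455 -0.14266374] [[ 0.    1.    0.  ]
 [-0.95  0.   -0.32]
 [-0.32 -0.    0.95]] [[302.91345327   0.         321.02694047]
 [  0.         302.91345327 202.11052749]
 [  0.           0.           1.        ]]
```

Request:
move_arm --series '[[[0.6,-35,-5,0,0.12],[0.6,-74,-10,5,0.24],[0.6,-113,-15,10,0.36],[0.6,-152,-20,15,0.48],[0.6,-191,-26,20,0.6],[0.6,-230,-31,30,0.72],[0.6,-269,-36,40,0.84],[0.6,-308,-42,55,0.96],[0.6,-342,-47,71,1.08],[0.6,-342,-47,71,1.11]]]'

```text
time_s: 1.43
eef_pos: [0.4801, 0.4071, 0.1567]
eef_rot: [0.0, 0.646, 0.763, -0.002]
wrist_force: [-0.2, -0.8, -0.5]
opening: 0.602
grasp_force: 0.0
```

```bash
cat > w.py <<'E'
from h import *
import sys
im,d=camera("wrist");cv2.imwrite(f"pics/w{sys.argv[1]}.png",im);np.save("d_w.npy",d)
b,g,r=[im[:,:,i].astype(int) for i in range(3)]
m=(r>110)&(r-g>70)&(r-b>70)
k,l,s,c=cv2.connectedComponentsWithStats(m.astype(np.uint8))
for i in range(1,k):
    if s[i,4]>200:
        p=pts("wrist",d,l==i);print(s[i],np.median(p,0).round(4),np.percentile(p[:,2],95).round(4))
        q=p[p[:,2]>np.percentile(p[:,2],95)-.006];print("  top face",((q.max(0)+q.min(0))/2).round(4),q.mean(0).round(4),np.ptp(q,axis=0).round(3))
print(ctrl.get_obs()["wrist_force"],ctrl.get_obs()["opening"])
E
python3 w.py 1; python3 -c "
from h import *
go([.476,.412,.038],10)"
```

```text
[183 162  26  72 906] [0.353  0.3739 0.0098] 0.0115
  top face [0.3561 0.3726 0.0094] [0.3539 0.3737 0.0098] [0.026 0.074 0.007]
[217 163  19  72 899] [0.3866 0.3798 0.0099] 0.0115
  top face [0.3848 0.3767 0.0092] [0.3869 0.3789 0.0098] [0.021 0.076 0.007]
[304 177  31  34 839] [0.4752 0.4171 0.0669] 0.0686
  top face [0.4757 0.4147 0.0663] [0.4757 0.4156 0.0669] [0.025 0.024 0.007]
[-1.37873158 -0.0551276  -0.26454633] 0.599398423280624
t 1.48 tcp [0.4778 0.4088 0.1577] yaw 9.7 q6 0.35 SHIFT [  3.7  -0.9 119.7] TURN -0.005
```

```bash
python3 w.py 2
python3 - <<'E'
from h import *
im=cv2.imread("pics/w2.png")[90:290,220:440];cv2.imwrite("pics/w2c.png",cv2.resize(im,None,fx=2.5,fy=2.5))
go([.476,.414,.038],10)
E
```

```text
[186 164  26  71 903] [0.3543 0.373  0.0097] 0.0113
  top face [0.3578 0.3725 0.0093] [0.3553 0.3729 0.0096] [0.027 0.072 0.007]
[220 164  19  72 890] [0.388  0.3789 0.0098] 0.0114
  top face [0.3861 0.3764 0.0091] [0.3883 0.3782 0.0097] [0.022 0.074 0.007]
[307 180  30  33 820] [0.4763 0.4168 0.067 ] 0.0685
  top face [0.477  0.4142 0.0663] [0.4768 0.4153 0.0669] [0.025 0.024 0.008]
[-0.34699426  0.12831517  0.0091637 ] 0.6024602546935489
t 1.53 tcp [0.4766 0.4102 0.1589] yaw 10.0 q6 0.35 SHIFT [  3.9   0.4 120.9] TURN 0.0
```

View pics/w2c.png

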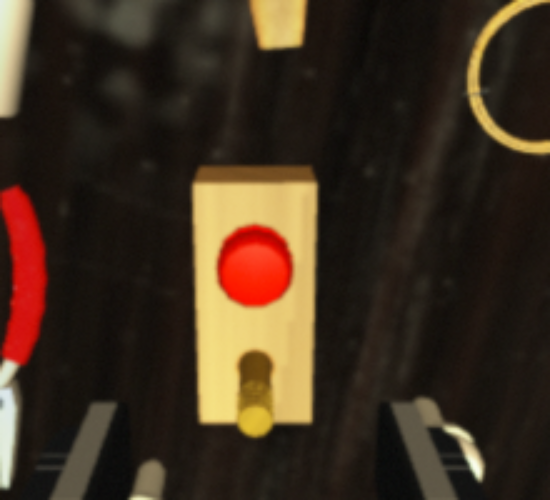

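Request:
move_arm --series '[[[0.6,1,1,25,0],[0.6,1,1,50,0],[0.6,1,1,75,0],[0.6,1,1,95,0],[0.6,1,1,110,0],[0.6,1,1,120,0],[0.6,1,1,121,0],[0.6,1,1,121,0],[0.6,1,1,121,0],[0.3,1,1,121,0]]]'

```text
time_s: 2.37
eef_pos: [0.4774, 0.4136, 0.041]
eef_rot: [0.0, 0.641, 0.767, 0.001]
wrist_force: [-0.8, 0.0, 0.0]
opening: 0.471
grasp_force: 0.0
```

Request:
move_arm --series '[[[0,0,0,0,0],[0,0,0,0,0],[0,0,0,0,0],[0,0,0,0,0],[0,0,0,0,0],[0,0,0,0,0],[0,0,0,0,0],[0,0,0,0,0],[0,0,0,0,0],[0,0,0,0,0]]]'

```text
time_s: 3.2
eef_pos: [0.4773, 0.4133, 0.0408]
eef_rot: [0.0, 0.641, 0.767, 0.001]
wrist_force: [-0.9, 0.0, 6.6]
opening: 0.283
grasp_force: 58.5
```

Request:
move_arm --series '[[[0,0,0,-25,0],[0,0,0,-60,0],[0,0,0,-95,0],[0,0,0,-115,0],[0,-30,4,-120,-0.12],[0,-65,9,-120,-0.24],[0,-105,15,-120,-0.36],[0,-145,21,-120,-0.48],[0,-185,27,-120,-0.6],[0,-225,33,-120,-0.72]]]'

```text
time_s: 4.03
eef_pos: [0.5473, 0.2009, 0.1595]
eef_rot: [0.0, 0.334, 0.943, 0.0]
wrist_force: [1.3, 0.8, -1.4]
opening: 0.283
grasp_force: 61.0
```

```bash
python3 -c "
from h import *
go([.572,.126,.16],91.3);print(ctrl.get_obs()['opening'],ctrl.get_obs()['wrist_force'])"
```

```text
t 4.03 tcp [0.5473 0.2009 0.1595] yaw 51.0 q6 -0.74 SHIFT [-66.4 -42.6  -0.5] TURN -0.704
0.2830353234261305 [ 1.33724317  0.84727145 -1.42239586]
```

Request:
move_arm --series '[[[0,-20,-13,0,-0.12],[0,-40,-26,0,-0.24],[0,-55,-36,0,-0.36],[0,-62,-41,0,-0.48],[0,-62,-41,0,-0.6],[0,-62,-41,0,-0.7],[0,-62,-41,0,-0.7],[0,-62,-41,0,-0.7],[0,-62,-41,0,-0.7],[0,-62,-41,0,-0.7]]]'

```text
time_s: 4.87
eef_pos: [0.5689, 0.1319, 0.1593]
eef_rot: [0.0, -0.005, 1.0, 0.0]
wrist_force: [0.2, 0.3, -0.3]
opening: 0.281
grasp_force: 61.0
```

```bash
python3 w.py 3
python3 - <<'E'
from h import *
im=cv2.imread("pics/w3.png");d=np.load("d_w.npy")
u=proj("wrist",[[.527,.1255,.05],[.53,.0195,.091]]);print("proj bore, grip",u)
cv2.imwrite("pics/w3v.png",im)
K,R,t=cal("wrist")
p=pts("wrist",d,np.ones(d.shape,bool))
y=p[(abs(p[:,2]-.05)<.004)&(abs(p[:,0]-.527)<.04)&(abs(p[:,1]-.125)<.035)];print("yoke",cv2.minAreaRect((y[:,:2]*1000).astype(np.float32)),np.median(y[:,2]))
y=p[(abs(p[:,2]-.09)<.006)&(abs(p[:,0]-.53)<.04)&(abs(p[:,1]-.02)<.04)];print("grip",cv2.minAreaRect((y[:,:2]*1000).astype(np.float32)) if len(y) else 0)
o=ctrl.get_obs();print(o["eef_pos"],o["eef_rot"])
E
```

```text
[ 40 202  24  64 778] [ 0.6223 -0.1522  0.0097] 0.0119
  top face [ 0.6261 -0.1558  0.0093] [ 0.6256 -0.153   0.0098] [0.071 0.038 0.007]
[ 295  247   53   62 2704] [0.5637 0.1306 0.184 ] 0.1856
  top face [0.5676 0.1307 0.1833] [0.5665 0.1307 0.184 ] [0.024 0.024 0.008]
[-0.64674924  1.39249878 -0.79604123] 0.28097173079210075
proj bore, grip [[315.51037108 149.98972141]
 [163.71905226 161.5191202 ]]
yoke ((528.9454345703125, 124.70846557617188), (49.863040924072266, 39.61028289794922), 1.4592812061309814) 0.047940474826838324
grip ((531.3711547851562, 19.674991607666016), (26.063514709472656, 13.72801399230957), 1.1531245708465576)
[0.5689479  0.13183391 0.15931695] [ 1.76818297e-05 -5.65824912e-03  9.99983992e-01 -1.64814666e-05]
```

View pics/w3v.png

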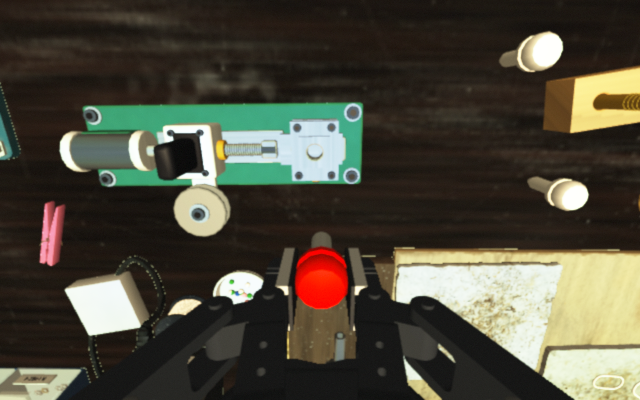

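Run:
```python
from h import *
im=cv2.imread("pics/w3.png");c=im[112:190,280:360];cv2.imwrite("pics/w3c.png",cv2.resize(c,None,fx=7,fy=7,interpolation=cv2.INTER_CUBIC))
g=cv2.resize(cv2.cvtColor(c,cv2.COLOR_BGR2GRAY),None,fx=6,fy=6,interpolation=cv2.INTER_CUBIC)
for z in cv2.HoughCircles(g,cv2.HOUGH_GRADIENT,1.5,20,param1=80,param2=15,minRadius=32,maxRadius=65)[0][:5]: 
    u,v=z[0]/6+280-.4,z[1]/6+112-.4
    K,R,t=cal("wrist");r=R.T@np.linalg.inv(K)@[u,v,1];o=-R.T@t;P=o+r*(.05-o[2])/r[2];print(z,u,v,P)
```

```text
[426.75 383.25  48.5 ] 350.725 175.475 [0.54829893 0.15564675 0.05      ]
[435.75   5.25  52.4 ] 352.225 112.475 [0.49678491 0.1546113  0.05      ]
[209.25 233.25  50.3 ] 314.475 150.475 [0.52741214 0.12464325 0.05      ]
[407.25 374.25  57.35] 347.475 173.975 [0.54702523 0.15282495 0.05      ]
[312.75 395.25  38.9 ] 331.725 177.475 [0.55024675 0.13949553 0.05      ]
```

View pics/w3c.png

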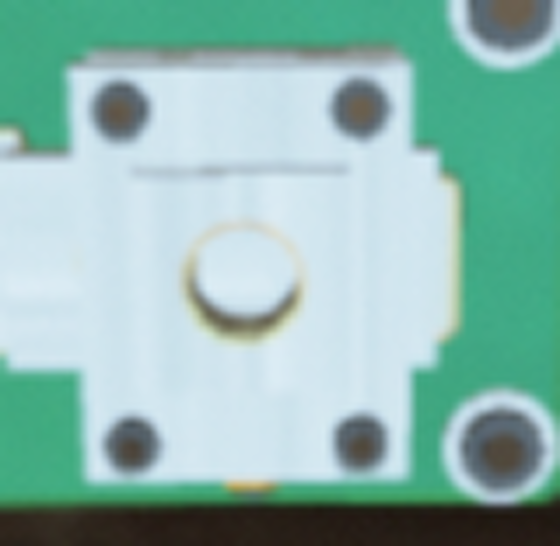

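Request:
move_arm --series '[[[0,12,-2,15,0],[0,24,-4,30,0],[0,34,-6,45,0],[0,40,-6,57,0],[0,40,-6,62,0],[0,40,-6,66,0],[0,40,-6,66,0],[0,40,-6,66,0],[0,40,-6,66,0],[0,40,-6,66,0]]]'

```text
time_s: 5.75
eef_pos: [0.53, 0.1252, 0.0941]
eef_rot: [0.001, -0.006, 1.0, -0.0]
wrist_force: [0.8, -0.2, -0.3]
opening: 0.281
grasp_force: 61.0
```

```bash
python3 w.py 4; python3 -c "
from h import *
go([.529,.1256,.0725])
im=cv2.imread('pics/w4.png')[140:380,200:440];cv2.imwrite('pics/w4c.png',cv2.resize(im,None,fx=2.4,fy=2.4))"
```

```text
[ 295  246   53   64 2743] [0.5247 0.1239 0.1187] 0.1203
  top face [0.5287 0.1241 0.1179] [0.5274 0.1241 0.1187] [0.024 0.024 0.007]
[  0 267  24  72 984] [ 0.6171 -0.1506  0.0085] 0.0114
  top face [ 0.6258 -0.1539  0.0092] [ 0.6221 -0.1514  0.009 ] [0.072 0.035 0.007]
[ 0.60447067 -0.46610581  0.26146078] 0.2831887376298096
t 5.8 tcp [0.5298 0.1252 0.094 ] yaw 90.7 q6 -1.57 SHIFT [ 0.9  0.4 21.5] TURN []
```

View pics/w4c.png

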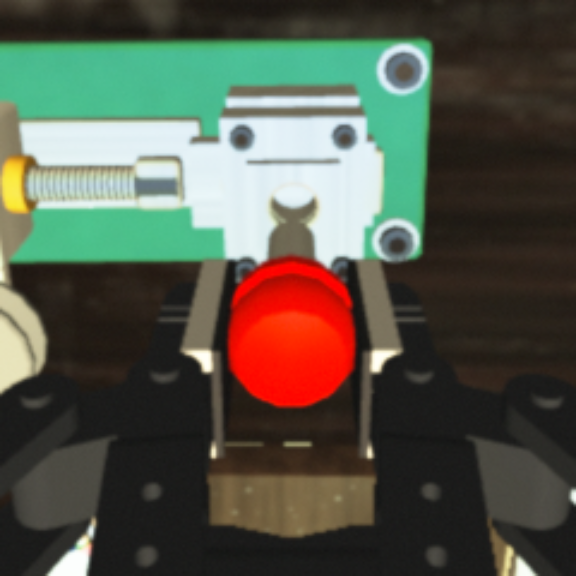

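Request:
move_arm --series '[[[0,1,0,4,0],[0,1,0,8,0],[0,1,0,11,0],[0,1,0,13,0],[0,1,0,15,0],[0,1,0,17,0],[0,1,0,18,0],[0,1,0,18,0],[0,1,0,18,0],[0,1,0,18,0]]]'

```text
time_s: 6.63
eef_pos: [0.5282, 0.1251, 0.0754]
eef_rot: [0.0, -0.006, 1.0, -0.0]
wrist_force: [0.2, 0.1, -0.6]
opening: 0.28
grasp_force: 61.0
```

Request:
move_arm --series '[[[0,0,0,1,0],[0,0,0,2,0],[0,0,0,3,0],[0,0,0,4,0],[0,0,0,5,0],[0,0,0,5.5,0],[0,0,0,6,0],[0,0,0,6.5,0],[0,0,0,7,0],[0,0,0,7,0]]]'

```text
time_s: 7.47
eef_pos: [0.5281, 0.1252, 0.0682]
eef_rot: [0.0, -0.006, 1.0, 0.0]
wrist_force: [1.3, 1.2, -1.5]
opening: 0.28
grasp_force: 61.0
```

Request:
move_arm --series '[[[0,0,0,0.5,0],[0,0,0,1,0],[0,0,0,1.5,0],[0,0,0,1.5,0],[0.35,0,0,1.5,0],[0.4,0,0,1.5,0],[0.5,0,0,1.5,0],[0.55,0,0,1.5,0],[0.55,0,0,1.5,0],[0.55,0,0,1.5,0]]]'

```text
time_s: 8.3
eef_pos: [0.5281, 0.1251, 0.0668]
eef_rot: [0.0, -0.006, 1.0, -0.0]
wrist_force: [0.5, 0.2, 0.5]
opening: 0.551
grasp_force: 0.0
```

```bash
python3 w.py 5; python3 -c "
from h import *
go([.5305,.0205,.20],91.3)"
```

```text
[ 295  246   55   63 2736] [0.5236 0.1242 0.0906] 0.0922
  top face [0.5275 0.1244 0.0898] [0.5261 0.1244 0.0906] [0.024 0.025 0.007]
[-0.58391179  0.07108974  0.23646372] 0.5513720698689832
t 8.35 tcp [0.5281 0.1251 0.0668] yaw 90.7 q6 -1.57 SHIFT [  -1.1 -104.6 -133.2] TURN -0.01
```

Request:
move_arm --series '[[[0.55,0,0,-12,0],[0.55,0,0,-40,0],[0.55,0,0,-75,0],[0.55,0,0,-90,0],[0.4,0,-20,-90,0],[0.4,0,-50,-90,0],[0.4,-1,-80,-90,0],[0.4,-2,-100,-90,-0.01],[0.4,-2,-105,-90,-0.01],[0.4,-2,-105,-90,-0.01]]]'

```text
time_s: 9.18
eef_pos: [0.5317, 0.0189, 0.1576]
eef_rot: [0.0, -0.01, 1.0, -0.0]
wrist_force: [0.8, 0.0, -0.7]
opening: 0.402
grasp_force: 0.0
```

```bash
python3 w.py 6
python3 - <<'E'
from h import *
d=np.load("d_w.npy");p=pts("wrist",d,np.ones(d.shape,bool))
y=p[(abs(p[:,2]-.0905)<.005)&(abs(p[:,0]-.53)<.03)&(abs(p[:,1]-.02)<.03)];print("grip wrist",cv2.minAreaRect((y[:,:2]*1000).astype(np.float32)) if len(y) else 0)
p=pts("top",np.load("d_top.npy"),np.ones(d.shape,bool))
for a in range(-60,20,6):
    q=p[(abs(p[:,0]-.531)<.02)&(abs(p[:,1]-a/1000)<.003)];print(a,q[:,2].max().round(3),end="; ")
go([.5305,.02,.058],91.3)
E
```

```text
[ 440  192   41   37 1164] [0.5253 0.1218 0.0903] 0.092
  top face [0.528  0.1248 0.0895] [0.5267 0.1236 0.0903] [0.025 0.025 0.007]
[148 235  28  60 488] [ 0.6219 -0.1524  0.0096] 0.0117
  top face [ 0.6255 -0.1539  0.0095] [ 0.6251 -0.1525  0.0097] [0.071 0.036 0.008]
[-0.15429395 -0.48239127 -0.14883127] 0.39769547155674495
grip wrist ((530.581787109375, 20.241117477416992), (25.01540184020996, 13.49921703338623), 0.9544507265090942)
-60 0.05; -54 0.05; -48 0.05; -42 0.049; -36 0.049; -30 0.051; -24 0.05; -18 0.039; -12 0.037; -6 0.041; 0 0.05; 6 0.054; 12 0.092; 18 0.094; t 9.23 tcp [0.5315 0.02   0.1574] yaw 91.2 q6 -1.78 SHIFT [ 1.1 -0.  99.4] TURN -0.002
```

Request:
move_arm --series '[[[0.4,1,0,20,0],[0.4,1,0,45,0],[0.4,1,0,68,0],[0.4,1,0,85,0],[0.4,1,0.5,93,0],[0.4,1,0.5,96,0],[0.4,1,0.5,97,0],[0.4,1,0.5,97,0],[0.4,1,0.5,97,0],[0.4,1,0.5,97,0]]]'

```text
time_s: 10.07
eef_pos: [0.5313, 0.0206, 0.061]
eef_rot: [0.001, -0.011, 1.0, -0.0]
wrist_force: [0.3, 0.6, 1.3]
opening: 0.398
grasp_force: 0.0
```

Request:
move_arm --series '[[[0.3,0,0,0,0],[0.25,0,0,0,0],[0.2,0,0,0,0],[0.15,0,0,0,0],[0.1,0,0,0,0],[0.05,0,0,0,0],[0.0,0,0,0,0],[0,0,0,0,0],[0,0,0,0,0],[0,0,0,0,0]]]'

```text
time_s: 10.9
eef_pos: [0.5306, 0.0199, 0.0603]
eef_rot: [0.0, -0.011, 1.0, -0.001]
wrist_force: [-3.0, -4.6, 4.4]
opening: 0.155
grasp_force: 58.7
```

```bash
cat > c.py <<'E'
from h import *
import sys
o=ctrl.get_obs();n=sys.argv[1] if len(sys.argv)>1 else "wrist"
im,d=camera(n)
b,g,r=[im[:,:,i].astype(int) for i in range(3)];m=(r>90)&(r-g>60)&(r-b>60)
p=pts(n,d,m);p=p[(abs(p[:,0]-.528)<.02)&(abs(p[:,1]-.125)<.02)&(p[:,2]>.05)]
print("t",round(o["time_s"],2),"tcp",o["eef_pos"].round(4),"push mm",round((o["eef_pos"][1]-.0192)*1000,1),"F",o["wrist_force"].round(1),"op",round(o["opening"],3),"nose",(np.percentile(p[:,2],95)-.0585).round(4) if len(p) else None,len(p), "head", ((p.max(0)+p.min(0))/2).round(4) if len(p) else None)
E
python3 c.py; python3 c.py top
```

```text
t 10.9 tcp [0.5306 0.0199 0.0603] push mm 0.7 F [-3.  -4.6  4.4] op 0.155 nose 0.0335 3736 head [0.5279 0.1228 0.0782]
t 10.95 tcp [0.5306 0.0199 0.0603] push mm 0.7 F [-1.4 -4.8  5.5] op 0.152 nose 0.036 126 head [0.5261 0.1239 0.0733]
```

Request:
move_arm --series '[[[0,0,0.7,0,0],[0,0,1.4,0,0],[0,0,2.1,0,0],[0,0,2.8,0,0],[0,0,3.5,0,0],[0,0,4.2,0,0],[0,0,4.9,0,0],[0,0,5.6,0,0],[0,0,6,0,0],[0,0,6,0,0]]]'

```text
time_s: 11.83
eef_pos: [0.5305, 0.0256, 0.0603]
eef_rot: [0.0, -0.011, 1.0, -0.001]
wrist_force: [-2.9, -6.9, 5.6]
opening: 0.147
grasp_force: 58.8
```

```bash
python3 c.py
```

```text
t 11.83 tcp [0.5305 0.0256 0.0603] push mm 6.4 F [-2.9 -6.9  5.6] op 0.147 nose 0.0335 3530 head [0.5288 0.1173 0.0755]
```

Request:
move_arm --series '[[[0,0,0.3,0,0],[0,0,0.6,0,0],[0,0,0.9,0,0],[0,0,1.2,0,0],[0,0,1.5,0,0],[0,0,1.8,0,0],[0,0,2.1,0,0],[0,0,2.4,0,0],[0,0,2.5,0,0],[0,0,2.5,0,0]]]'

```text
time_s: 12.72
eef_pos: [0.5304, 0.028, 0.0602]
eef_rot: [0.0, -0.011, 1.0, -0.001]
wrist_force: [-2.4, -7.5, 5.0]
opening: 0.155
grasp_force: 58.8
```

```bash
python3 c.py
```

```text
t 12.72 tcp [0.5304 0.028  0.0602] push mm 8.8 F [-2.4 -7.5  5. ] op 0.155 nose 0.0333 3502 head [0.5284 0.1179 0.0761]
```

Request:
move_arm --series '[[[0,0,0.3,0,0],[0,0,0.6,0,0],[0,0,0.9,0,0],[0,0,1.2,0,0],[0,0,1.5,0,0],[0,0,1.8,0,0],[0,0,2.1,0,0],[0,0,2.4,0,0],[0,0,2.5,0,0],[0,0,2.5,0,0]]]'

```text
time_s: 13.6
eef_pos: [0.5304, 0.0304, 0.0603]
eef_rot: [0.0, -0.011, 1.0, -0.001]
wrist_force: [-2.2, -6.0, 5.3]
opening: 0.152
grasp_force: 58.8
```

```bash
python3 c.py
```

```text
t 13.6 tcp [0.5304 0.0304 0.0603] push mm 11.2 F [-2.2 -6.   5.3] op 0.152 nose 0.033 3465 head [0.5282 0.1175 0.0751]
```

Request:
move_arm --series '[[[0,0,0.3,0,0],[0,0,0.6,0,0],[0,0,0.9,0,0],[0,0,1.2,0,0],[0,0,1.5,0,0],[0,0,1.8,0,0],[0,0,2.1,0,0],[0,0,2.4,0,0],[0,0,2.5,0,0],[0,0,2.5,0,0]]]'

```text
time_s: 14.48
eef_pos: [0.5303, 0.0329, 0.0603]
eef_rot: [0.0, -0.011, 1.0, -0.001]
wrist_force: [-3.0, -7.3, 6.3]
opening: 0.156
grasp_force: 59.0
```

```bash
python3 c.py
```

```text
t 14.48 tcp [0.5303 0.0329 0.0603] push mm 13.7 F [-3.  -7.3  6.3] op 0.156 nose 0.0172 2783 head [0.5298 0.125  0.0642]
```

The pin has dropped: nose at about 17 mm and wrist force still only the spring's. I'll ease the carriage back onto the pin before letting go.

Request:
move_arm --series '[[[0,0,-0.1,0,0],[0,0,-0.2,0,0],[0,0,-0.3,0,0],[0,0,-0.4,0,0],[0,0,-0.5,0,0],[0,0,-0.6,0,0],[0,0,-0.7,0,0],[0,0,-0.8,0,0],[0,0,-0.8,0,0],[0,0,-0.8,0,0]]]'

```text
time_s: 15.37
eef_pos: [0.5303, 0.0324, 0.0603]
eef_rot: [0.0, -0.011, 1.0, -0.001]
wrist_force: [-1.8, -6.4, 4.5]
opening: 0.153
grasp_force: 59.0
```

```bash
python3 c.py; python3 c.py top
```

```text
t 15.37 tcp [0.5303 0.0324 0.0603] push mm 13.2 F [-1.8 -6.4  4.5] op 0.153 nose 0.0172 2782 head [0.5293 0.1257 0.066 ]
t 15.42 tcp [0.5303 0.0324 0.0603] push mm 13.2 F [-2.4 -6.6  6. ] op 0.152 nose 0.0195 120 head [0.5265 0.1269 0.0689]
```

Request:
move_arm --series '[[[0,0,-0.1,0,0],[0,0,-0.2,0,0],[0,0,-0.3,0,0],[0,0,-0.4,0,0],[0,0,-0.5,0,0],[0,0,-0.6,0,0],[0,0,-0.6,0,0],[0,0,-0.6,0,0],[0,0,-0.6,0,0],[0,0,-0.6,0,0]]]'

```text
time_s: 16.3
eef_pos: [0.5303, 0.032, 0.0602]
eef_rot: [0.0, -0.011, 1.0, -0.001]
wrist_force: [-3.0, -4.1, 5.4]
opening: 0.155
grasp_force: 59.0
```

Request:
move_arm --series '[[[0,0,-0.2,0,0],[0,0,-0.2,0,0],[0.16,0,-0.2,0,0],[0.17,0,-0.2,0,0],[0.2,0,-0.2,0,0],[0.25,0,-0.2,0,0],[0.3,0,-0.2,0,0],[0.35,0,-0.2,0,0],[0.35,0,-0.2,0,0],[0.35,0,-0.2,0,0]]]'

```text
time_s: 17.13
eef_pos: [0.53, 0.0327, 0.0597]
eef_rot: [-0.0, -0.011, 1.0, 0.0]
wrist_force: [-0.1, 0.6, -0.0]
opening: 0.354
grasp_force: 0.0
```

Request:
move_arm --series '[[[0.35,0,0,-10,0],[0.35,0,0,-30,0],[0.35,0,0,-55,0],[0.35,0,0,-75,0],[0.35,0,0,-80,0],[0.3,0,0,-80,0],[0.2,0,0,-80,0],[0.1,0,0,-80,0],[0,0,0,-80,0],[0,0,0,-80,0]]]'

```text
time_s: 17.97
eef_pos: [0.5293, 0.0326, 0.1385]
eef_rot: [-0.001, -0.011, 1.0, 0.0]
wrist_force: [-1.0, -0.5, 0.7]
opening: -0.005
grasp_force: 0.0
```

```bash
python3 c.py
python3 - <<'E'
from h import *
im,d=camera("wrist");p=pts("wrist",d,np.ones(d.shape,bool))
y=p[(abs(p[:,2]-.0905)<.005)&(abs(p[:,0]-.53)<.03)&(abs(p[:,1]-.03)<.03)];print("grip",cv2.minAreaRect((y[:,:2]*1000).astype(np.float32)) if len(y) else 0)
go([.528,.1255,.10])
cv2.imwrite("pics/w8.png",im)
E
```

```text
t 17.97 tcp [0.5293 0.0326 0.1385] push mm 13.4 F [-1.  -0.5  0.7] op -0.005 nose 0.0176 1129 head [0.5297 0.1247 0.0639]
grip ((530.57568359375, 30.674327850341797), (25.285072326660156, 13.932892799377441), 0.716175377368927)
t 18.07 tcp [0.5296 0.0326 0.1389] yaw 91.3 q6 -1.76 SHIFT [-0.5 92.9 39. ] TURN []
```

View pics/w8.png

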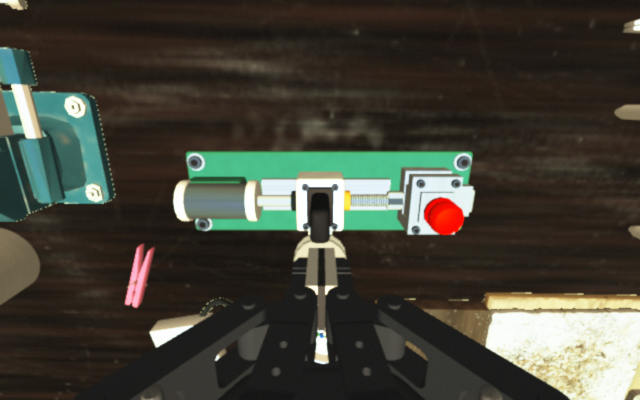

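The carriage is held by the pin at about 11 mm of push, with the head at pixel (445,216) seated low. Next I'll press it home with shut fingers.

Request:
move_arm --series '[[[0,0,20,0,0],[0,0,45,0,0],[0,0,70,0,0],[0,0,88,5,0],[0,0,93,15,0],[0,0,93,28,0],[0,0,93,40,0],[0,0,93,50,0],[0,0,93,55,0],[0,0,93,55,0]]]'

```text
time_s: 18.9
eef_pos: [0.5269, 0.1249, 0.083]
eef_rot: [-0.002, -0.011, 1.0, -0.0]
wrist_force: [-0.5, -0.4, -0.8]
opening: 0.004
grasp_force: 0.0
```

Request:
move_arm --series '[[[0,0,0,0.7,0],[0,0,0,1.4,0],[0,0,0,2.1,0],[0,0,0,2.8,0],[0,0,0,3.5,0],[0,0,0,4.2,0],[0,0,0,4.9,0],[0,0,0,5.6,0],[0,0,0,6,0],[0,0,0,6,0]]]'

```text
time_s: 19.73
eef_pos: [0.5279, 0.1255, 0.0787]
eef_rot: [-0.0, -0.011, 1.0, -0.0]
wrist_force: [0.4, -0.1, -0.2]
opening: 0.002
grasp_force: 0.0
```

Request:
move_arm --series '[[[0,0,0,0.5,0],[0,0,0,1,0],[0,0,0,1.4,0],[0,0,0,1.8,0],[0,0,0,2.2,0],[0,0,0,2.5,0],[0,0,0,2.8,0],[0,0,0,3.0,0],[0,0,0,3.0,0],[0,0,0,3.0,0]]]'

```text
time_s: 20.57
eef_pos: [0.5281, 0.1255, 0.0758]
eef_rot: [0.0, -0.011, 1.0, -0.0]
wrist_force: [0.1, -0.1, 0.7]
opening: 0.002
grasp_force: 0.0
```

Request:
move_arm --series '[[[0,0,0,0.15,0],[0,0,0,0.3,0],[0,0,0,0.45,0],[0,0,0,0.6,0],[0,0,0,0.75,0],[0,0,0,0.9,0],[0,0,0,1.0,0],[0,0,0,1.0,0],[0,0,0,1.0,0],[0,0,0,1.0,0]]]'

```text
time_s: 21.4
eef_pos: [0.5284, 0.1255, 0.0753]
eef_rot: [0.0, -0.011, 1.0, -0.0]
wrist_force: [-1.3, 0.4, 5.0]
opening: 0.0
grasp_force: 2.8
```

Request:
move_arm --series '[[[0,0,0,0.1,0],[0,0,0,0.2,0],[0,0,0,0.3,0],[0,0,0,0.4,0],[0,0,0,0.5,0],[0,0,0,0.6,0],[0,0,0,0.7,0],[0,0,0,0.8,0],[0,0,0,0.8,0],[0,0,0,0.8,0]]]'

```text
time_s: 22.23
eef_pos: [0.5283, 0.1253, 0.0744]
eef_rot: [0.0, -0.011, 1.0, -0.0]
wrist_force: [-1.9, -0.1, 5.6]
opening: 0.006
grasp_force: 2.7
```

Request:
move_arm --series '[[[0,0,0,0.1,0],[0,0,0,0.2,0],[0,0,0,0.3,0],[0,0,0,0.4,0],[0,0,0,0.5,0],[0,0,0,0.6,0],[0,0,0,0.7,0],[0,0,0,0.8,0],[0,0,0,0.9,0],[0,0,0,1.0,0]]]'

```text
time_s: 23.07
eef_pos: [0.5284, 0.1252, 0.0736]
eef_rot: [0.0, -0.011, 1.0, -0.0]
wrist_force: [-1.0, -1.3, 5.9]
opening: 0.001
grasp_force: 2.8
```

Request:
move_arm --series '[[[0,0,0,0.1,0],[0,0,0,0.2,0],[0,0,0,0.3,0],[0,0,0,0.4,0],[0,0,0,0.5,0],[0,0,0,0.6,0],[0,0,0,0.7,0],[0,0,0,0.8,0],[0,0,0,0.8,0],[0,0,0,0.8,0]]]'

```text
time_s: 23.9
eef_pos: [0.5285, 0.1252, 0.0728]
eef_rot: [0.0, -0.011, 1.0, -0.0]
wrist_force: [-0.3, -1.6, 6.6]
opening: 0.002
grasp_force: 2.8
```

Request:
move_arm --series '[[[0,0,0,0.1,0],[0,0,0,0.2,0],[0,0,0,0.3,0],[0,0,0,0.4,0],[0,0,0,0.5,0],[0,0,0,0.6,0],[0,0,0,0.7,0],[0,0,0,0.8,0],[0,0,0,0.9,0],[0,0,0,1.0,0]]]'

```text
time_s: 24.73
eef_pos: [0.5285, 0.1252, 0.0718]
eef_rot: [0.0, -0.011, 1.0, -0.0]
wrist_force: [-1.1, -2.3, 6.9]
opening: -0.003
grasp_force: 3.4
```

Request:
move_arm --series '[[[0,0,0,0.1,0],[0,0,0,0.2,0],[0,0,0,0.3,0],[0,0,0,0.4,0],[0,0,0,0.5,0],[0,0,0,0.6,0],[0,0,0,0.7,0],[0,0,0,0.7,0],[0,0,0,0.7,0],[0,0,0,0.7,0]]]'

```text
time_s: 25.57
eef_pos: [0.5283, 0.1253, 0.0708]
eef_rot: [0.0, -0.011, 1.0, -0.0]
wrist_force: [-0.9, -1.7, 4.8]
opening: -0.004
grasp_force: 2.5
```

```bash
python3 c.py; python3 c.py top
```

```text
t 25.57 tcp [0.5283 0.1253 0.0708] push mm 106.1 F [-0.9 -1.7  4.8] op -0.004 nose 0.0156 871 head [0.5233 0.1248 0.0675]
t 25.62 tcp [0.5283 0.1253 0.0707] push mm 106.1 F [-1.  -2.4  5.7] op 0.0 nose None 0 head None
```

Request:
move_arm --series '[[[0,0,0,0.1,0],[0,0,0,0.2,0],[0,0,0,0.3,0],[0,0,0,0.4,0],[0,0,0,0.5,0],[0,0,0,0.6,0],[0,0,0,0.7,0],[0,0,0,0.8,0],[0,0,0,0.8,0],[0,0,0,0.8,0]]]'

```text
time_s: 26.5
eef_pos: [0.5283, 0.1252, 0.0704]
eef_rot: [0.0, -0.011, 1.0, -0.0]
wrist_force: [-2.1, -2.6, 8.3]
opening: -0.0
grasp_force: 4.5
```

Request:
move_arm --series '[[[0,0,0,0.1,0],[0,0,0,0.2,0],[0,0,0,0.3,0],[0,0,0,0.4,0],[0,0,0,0.5,0],[0,0,0,0.6,0],[0,0,0,0.7,0],[0,0,0,0.7,0],[0,0,0,0.7,0],[0,0,0,0.7,0]]]'

```text
time_s: 27.33
eef_pos: [0.5284, 0.1252, 0.0703]
eef_rot: [0.0, -0.011, 1.0, -0.0]
wrist_force: [-5.8, -3.9, 14.2]
opening: -0.002
grasp_force: 6.9
```

Request:
move_arm --series '[[[0,0,0,-1,0],[0,0,0,-2,0],[0,0,0,-5,0],[0,0,0,-15,0],[0,0,0,-35,0],[0,-20,0,-60,0],[0,-40,0,-80,0],[0,-50,0,-90,0],[0,-50,0,-90,0],[0,-50,0,-90,0]]]'

```text
time_s: 28.17
eef_pos: [0.5782, 0.1267, 0.1594]
eef_rot: [0.0, -0.011, 1.0, 0.0]
wrist_force: [-0.5, -0.0, -0.5]
opening: 0.001
grasp_force: 0.0
```

```bash
python3 c.py; python3 c.py top
python3 - <<'E'
from h import *
im,d=camera("wrist");p=pts("wrist",d,np.ones(d.shape,bool))
y=p[(abs(p[:,2]-.05)<.004)&(abs(p[:,0]-.528)<.024)&(abs(p[:,1]-.125)<.018)];print("yoke top z",np.median(y[:,2]),len(y))
y=p[(abs(p[:,2]-.0905)<.005)&(abs(p[:,0]-.53)<.03)&(abs(p[:,1]-.03)<.03)];print("grip",cv2.minAreaRect((y[:,:2]*1000).astype(np.float32)) if len(y) else 0)
y=p[(np.hypot(p[:,0]-.528,p[:,1]-.125)<.009)];print("head top",np.median(y[:,2]))
u=proj("wrist",[.528,.125,.06])[0].astype(int);print(u)
c=im[max(0,u[1]-60):u[1]+60,u[0]-70:u[0]+70];cv2.imwrite("pics/w9.png",cv2.resize(c,None,fx=4,fy=4,interpolation=cv2.INTER_CUBIC))
s,ds=camera("scene");v=proj("scene",[.528,.125,.06])[0].astype(int);cv2.imwrite("pics/s9.png",cv2.resize(s[v[1]-35:v[1]+35,v[0]-35:v[0]+60],None,fx=6,fy=6,interpolation=cv2.INTER_CUBIC))
E
```

```text
t 28.17 tcp [0.5782 0.1267 0.1594] push mm 107.5 F [-0.5 -0.  -0.5] op 0.001 nose 0.0115 863 head [0.5279 0.124  0.0618]
t 28.22 tcp [0.5769 0.1267 0.1581] push mm 107.5 F [-0.9  0.5  0.1] op -0.001 nose None 0 head None
yoke top z 0.04714568249240623 1011
grip ((530.7905883789062, 32.00149917602539), (25.28203773498535, 13.541641235351562), 1.106695532798767)
head top 0.06997664517427968
[321 144]
```

View pics/s9.png

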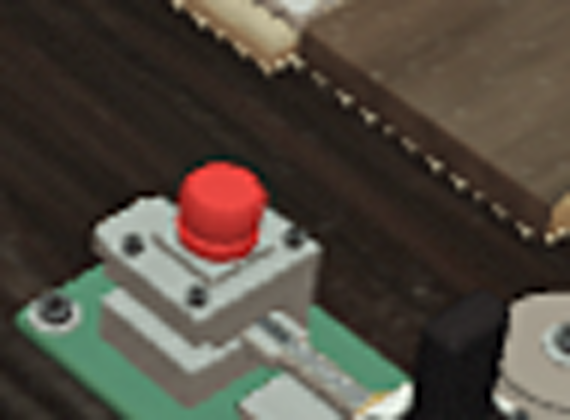

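The scene crop shows the red head flush on the yoke with no gap. Its top measures 70 mm, which puts the nose at about 11 mm (home). The carriage is parked and the arm is clear.

```bash
python3 -c "
from bench import order
print(order.hand_in())"
```

```text
the job is handed in; nothing more can be done
None
```

The job is handed in: the red-headed pin is home through the upper ear, the rod eye and the lower ear. The carriage is released and parked on the pin, and the drift was left in the rack.

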